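Put the seat-ring inspection lot away

ROBOT

A 7-joint arm with a two-finger parallel gripper is mounted at the origin on a cart in front of the work surface, level with it; the furniture and walls round the work are solid. World frame = base frame: x ahead of the robot, y to its left, z up, the work surface at z = 0. Lengths are in m, angles in rad, forces in N, time in s.
With the tool pointing down it reaches from about 0.4 to 0.925 m from the base axis. Payload 4.1 kg.
Tool frame: the origin (TCP) lies at the very end of the fingers, on their centre line; the grasp point (between the pads) lies 19 mm behind it; z points along the fingers, y is the line along which they close (so a half turn about z gives the same grasp; the last joint's range is limited). The gripper opens to 85 mm and grips with 20 to 120 N. Pads are 22 mm wide; open, the fingers measure 114 mm over their backs; the gripper's body (76 mm by 85 mm) begins 54 mm behind the grasp point. The pads swing forward as they close: fully open they stand 13 mm farther back than shut.
Start: joints at [1.029, 0.398, 0.045, 1.537, -0.019, 1.207, -0.051], TCP at [0.279, -0.587, 0.231] pointing down, gripper open.
Joint ranges: [-2.82, 2.82], [-0.49, 2.23], [-1.37, 1.46], [0, 2.46], [-1.36, 4.5], [0.23, 2], [-2.94, 2.94]. Speed limits (rad/s): [2.57, 2.57, 3.14, 3.14, 3.14, 3.14, 3.14].

INTERFACE

Orientations are given as a rotation vector (axis times angle).
In Python, from cell import ctrl, command_gripper, kin, optics, finish_job, sensors gives the robot as it stands. Calls block until the motion is done:
- ctrl.reach(position, orientation): joint-space move of the TCP to a pose.
- ctrl.movel(position, vel=0.15, orientation=None, contact_N=None): straight line of the TCP; orientation=None keeps the orientation; vel is the mean speed in m/s. With contact_N (N) it stops when the force on the tool has changed by that much, and returns True; else False.
- ctrl.move_j(angles): joint-space move.
- command_gripper(opening, strength=None): finger opening in m; strength is the grip in N (None keeps the last); returns when the fingers have stopped.
- ctrl.wait(seconds).
- kin.solve_ik(position, orientation): joint angles nearest the present ones, or None.
- optics.get_image(name): name is "side" or "top"; returns the picture (384x512x3 uint8, red, green, blue); there is no depth.
- optics.camera_info(name): a dict with "mtx" (3x3 intrinsics, pixels), "pose" (4x4, takes a point from camera to world coordinates). Camera axes: x right, y down, z forward; pixel columns grow to the right and rows downward; lengths in m; the calibration is good to about 2 mm. A picture is of the moment at which its call begins. camera_info takes no time and is no camera call.
A pose or a line that the arm cannot do raises ctrl.Unreachable and nothing moves.
- finish_job(): hands the job in; it is judged then, once.
Readings, each from a call of its own:
- sensors.get_time_s(): time.
- sensors.get_qpos(): joint angles.
- sensors.get_qvel(): joint speeds.
- sensors.get_joint_efforts(): joint torques, N m.
- sensors.get_tool_pos(): TCP position.
- sensors.get_tool_rot(): TCP orientation.
- sensors.get_wrist_force(): force on the tool from outside, world axes, zero at the start.
- sensors.get_ft_torque(): the same for the moment, N m.
- sensors.get_grip_width(): finger opening in m.
- sensors.get_finger_force(): force on a finger pad.
Only numpy, scipy, OpenCV 4.12 (cv2) and the standard library are available. Lean on these libraries where they do the work, as an engineer would, in place of code of your own. Each camera call takes 0.05 s, during which the arm holds its last target. There are 200 camera calls.

TASK

Clear the inspected lot off the bench: stand the loose valve body upright in the empty socket of the wooden rack, put the flanged ring with the black side holes in the ochre cup and the black-bored ring in the white cup. Lay the two gauge blocks flat on the sloping rest, the broad one on the plate and the narrow one on top of it, each square and up against the dark backstop. Leave the cups standing.

Things in the scene. Friction and masses are not known exactly. Their poses are not given: they have to be found in the camera images.
- broad_block: Broad ground-steel gauge block, a flat bright slab 35 x 30 x 9 mm (x, y, z), lying flat on the bench at the start. Origin: centre of the underside; z up, x along the 35 mm sides. 74 g.
- narrow_block: Narrow ground-steel gauge block, a flat bright slab 35 x 20 x 9 mm (x, y, z), lying flat on the bench at the start. Origin: centre of the underside; z up, x along the 35 mm sides. 49 g.
- valve_body: Loose valve body, a bright turned steel cylinder, 30 mm in diameter and 46 mm tall with a groove round its middle, standing upright on the bench. Origin: centre of the foot; z up. 160 g. (A second one already stands in the rack; leave that one.)
- flanged_ring: Bright steel seat ring with a wide flange below (25 mm in diameter), a narrower collar above and small black holes round the side of the flange; 10 mm tall, lying flat. Grasp it across the outside. Origin: centre of the underside; z up. 22 g.
- black_ring: Plain bright steel ring with a wide black bore, 23 mm in diameter, 10 mm tall, lying flat. Grasp it across the outside. Origin: centre of the underside; z up. 14 g.
- ochre_cup: Ochre (brownish yellow) open round parts cup, 56 mm across the rim, about 48 mm across the foot, 28 mm tall, walls 2 to 3 mm, floor 2 mm; loose, 80 g, only tiny bits on its floor. Origin: centre of the underside; z up. The flanged ring belongs in it; lowered just over the rim and let go it drops in.
- white_cup: White open round parts cup, same size as the ochre one, loose, 80 g, only tiny bits on its floor. Origin: centre of the underside; z up. The black-bored ring belongs in it.
- free_socket (a point): Centre of the floor of the empty socket in the pale wooden rack fixed to the bench (76 x 152 x 30 mm in x, y, z; axes x, y, z as the rack's). The socket is 36 mm wide and 18 mm deep, its floor 12 mm above the bench, with a 6 mm 45-degree countersink at the mouth. 75 mm from it towards -y the rack's other socket holds a valve body (top 58 mm above the bench). Rack centre: y = -37.5 mm.
- rest_plate: Sloping metal plate, 78 mm wide (y), 80 mm long, fixed on a wooden foot (104 x 84 mm); falls 15 degrees towards its +x, where a dark backstop 19 mm high, 6 mm thick, closes the low end. Origin: mid-width on the plate's surface at the backstop's face, 17 mm above the bench; x down the slope into the stop, z square out of the plate. Free surface x -80 to 0 mm. Blocks do not slide on it by themselves.
- lever_stand: Tall fixed hand test stand in mid-bench, an obstacle: go round in front of it, not over. Foot 228 x 212 mm, posts 362 mm high. Origin: centre of the foot. Measured along the robot's axes from it: a black ball lever reaches 125 mm towards the robot and from 50 to 95 mm to the right, 285 to 390 mm above the bench; a clear guard reaches 170 mm towards the robot, 50 to 130 mm to the left, 60 to 170 mm high.

How it is judged:
At the end, for the whole second after the job is handed in: Valve body upright on the socket floor within 6 mm of its centre; each ring inside its cup, cups upright; broad block flat on the plate, narrow one flat on it, each square (0.25 rad) and within about 11 mm of the backstop, 25 mm of the midline, 13 mm of each other; all at rest (horizontal distance between valve_body and free_socket below 0.006 m and z of valve_body in the frame of free_socket below 0.005 m and angle between valve_body's own z axis and vertical below 0.12 rad and horizontal distance between flanged_ring and ochre_cup below 0.022 m and z of flanged_ring in the frame of ochre_cup between -0.002 and 0.022 m and angle between each of ochre_cup, white_cup's own z axis and vertical below 0.15 rad and horizontal distance between black_ring and white_cup below 0.022 m and z of black_ring in the frame of white_cup between -0.002 and 0.022 m and x of broad_block in the frame of rest_plate between -0.029 and -0.013 m and y of broad_block in the frame of rest_plate between -0.025 and 0.025 m and z of broad_block in the frame of rest_plate between -0.003 and 0.003 m and angle between the z axis of each of broad_block, narrow_block and the z axis of rest_plate, either way round below 0.12 rad and (angle between the x axis of broad_block and the x axis of rest_plate, either way round below 0.25 rad or angle between the x axis of broad_block and the y axis of rest_plate, either way round below 0.25 rad) and x of narrow_block in the frame of rest_plate between -0.029 and -0.009 m and y of narrow_block in the frame of rest_plate between -0.025 and 0.025 m and z of narrow_block in the frame of rest_plate between 0.006 and 0.012 m and (angle between the x axis of narrow_block and the x axis of rest_plate, either way round below 0.25 rad or angle between the x axis of narrow_block and the y axis of rest_plate, either way round below 0.25 rad) and distance between narrow_block and broad_block below 0.016 m and linear speed of each of broad_block, narrow_block, valve_body, flanged_ring, black_ring, ochre_cup, white_cup below 0.02 m/s); the robot touches nothing.
It also fails if it takes over 131 s, if anything falls off the work surface, if the arm or the gripper's body presses on something with over 40 N, if the wrist force passes 120 N, or if a joint passes its speed limit or range.

## Working session

There is one attempt and no reset: what is moved stays moved. The work goes in short steps, each a Python script; the robot and the scene stay as the last script left them, time stands still between calls to the robot, and variables do not carry over. Pictures are saved under pics/ and viewed, at most 14 in all, crops included, and the job is handed in when it is done.

```bash
mkdir -p pics; ls; python3 - <<'E'
from cell import *
import cv2
for n in("top","side"):
    cv2.imwrite(f"pics/{n}0.png",cv2.resize(optics.get_image(n)[:,:,::-1],(800,600),interpolation=cv2.INTER_CUBIC))
    c=optics.camera_info(n);print(n,c["mtx"],c["pose"])
print(sensors.get_time_s(),sensors.get_tool_rot())
E
```

```text
pics
top [[416.37587109   0.         251.03205786]
 [  0.         416.37587109 198.54850588]
 [  0.           0.           1.        ]] [[-0.0168849  -0.98622869  0.16452315  0.38306208]
 [-0.99985515  0.01630233 -0.00489068  0.01764112]
 [ 0.00214122 -0.16458189 -0.9863611   1.07805981]
 [ 0.          0.          0.          1.        ]]
side [[379.9556075    0.         256.90408103]
 [  0.         379.9556075  194.64472499]
 [  0.           0.           1.        ]] [[ 0.99604152 -0.06024022  0.06536361  0.47312913]
 [-0.08615942 -0.4734544   0.87659426 -0.78033032]
 [-0.02185954 -0.87875597 -0.4767705   0.50052162]
 [ 0.          0.          0.          1.        ]]
0.1 [-3.06324073e+00 -6.89660935e-01  8.44827309e-04]
```

View pics/top0.png

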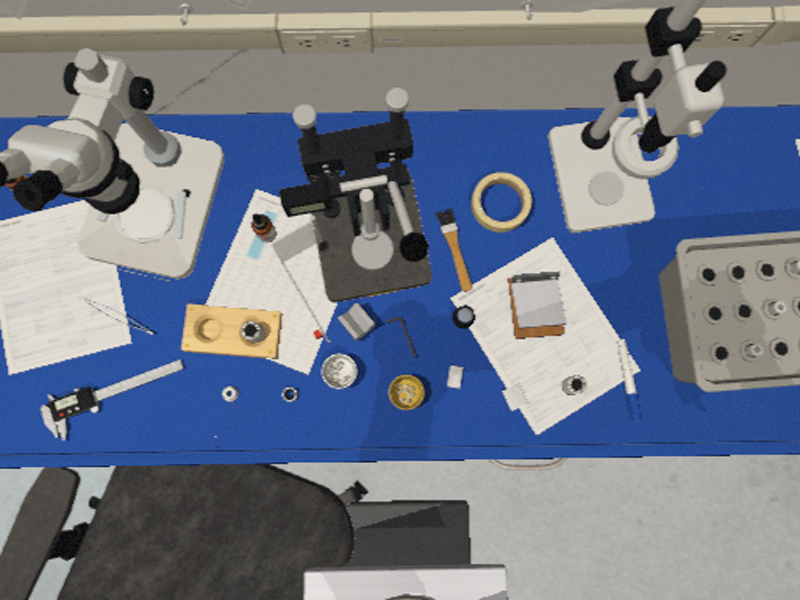

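View pics/side0.png

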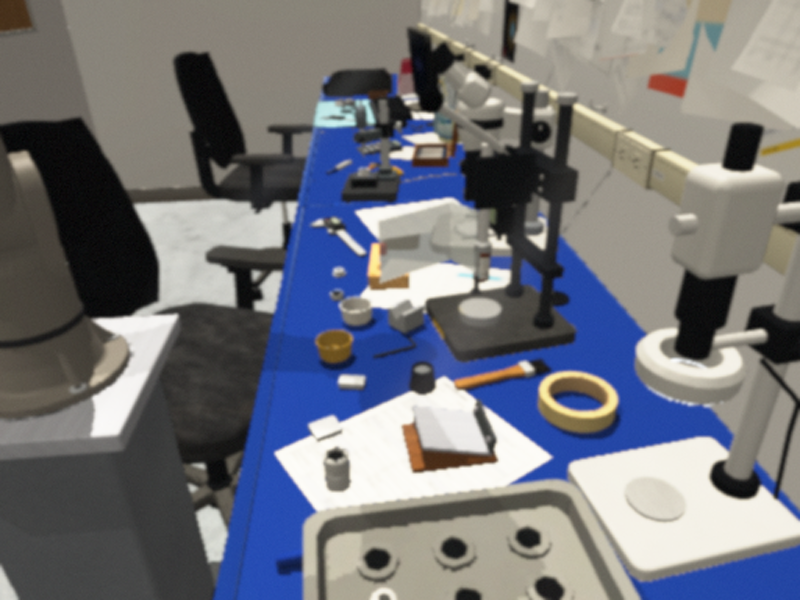

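Objects found in the top view (800x600 pixels):

| Object | Pixel position |
|---|---|
| Rack | (230,330), empty socket at (208,328) |
| White cup | (340,371) |
| Ochre cup | (407,392) |
| Rings | (230,393) and (290,394) |
| Narrow block | (455,377) |
| Broad block, on paper | (515,393) |
| Valve body | (573,385) |
| Rest | (537,305) |

I'll crop in for precise positions.

```bash
cat > h.py <<'E'
from cell import *
import cv2, numpy as np
from scipy.spatial.transform import Rotation as R
def px2w(n,u,v,z):
    c=optics.camera_info(n);P=np.array(c["pose"]);d=P[:3,:3]@np.linalg.solve(np.array(c["mtx"]),[u,v,1.]);o=P[:3,3]
    return o+d*(z-o[2])/d[2]
def w2px(n,p):
    c=optics.camera_info(n);P=np.array(c["pose"]);q=np.array(c["mtx"])@(P[:3,:3].T@(np.array(p)-P[:3,3]));return q[:2]/q[2]
def crop(n,u0,v0,w,h,k,name,im=None):
    im=optics.get_image(n) if im is None else im
    cv2.imwrite(f"pics/{name}.png",cv2.resize(im[v0:v0+h,u0:u0+w,::-1],None,fx=k,fy=k,interpolation=cv2.INTER_CUBIC))
E
python3 - <<'E'
from h import *
im=optics.get_image("top")
crop("top",110,180,160,90,5,"a",im)
crop("top",235,165,160,110,5,"b",im)
E
```

```text
(no output)
```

View pics/a.png

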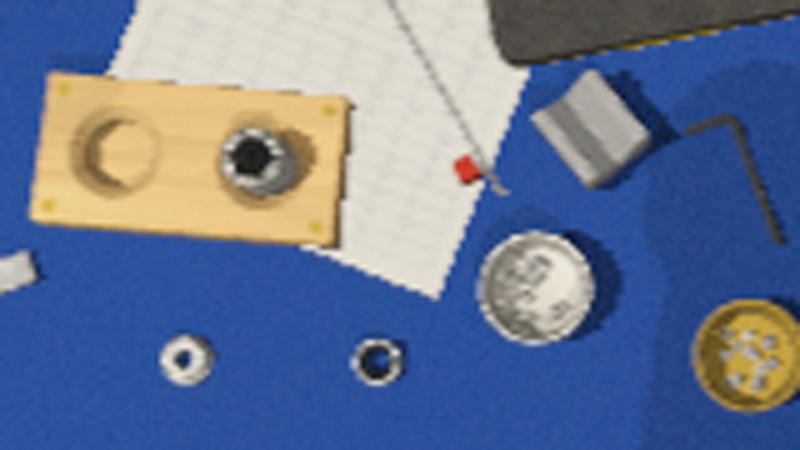

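View pics/b.png

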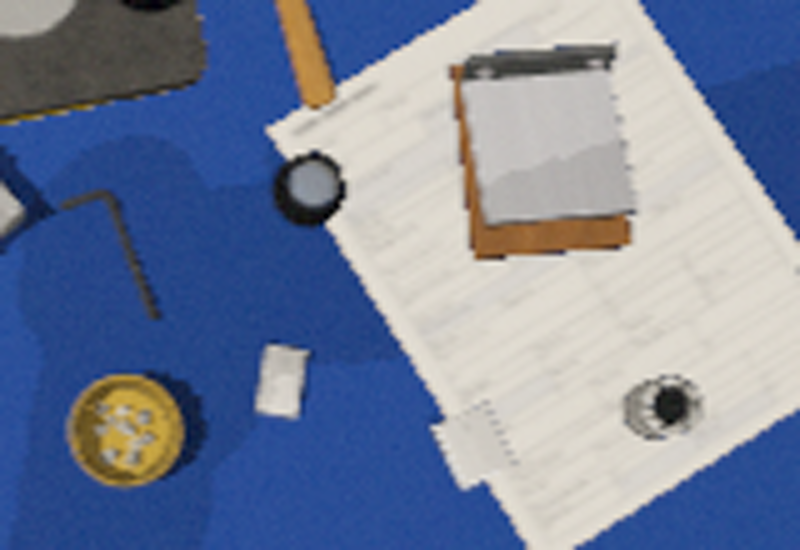

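Readings from the crops:

- **Crop a:** flanged ring (186,360), black-bored ring (378,361), empty socket mouth (116,153), white cup rim (537,288).
- **Crop b:** ochre cup rim (127,430), narrow block centre (282,381), broad block centre (476,445), valve body top (670,404). Plate corners are (460,82), (607,70), (635,212) and (487,225).

```bash
python3 - <<'E'
from h import *
np.set_printoptions(precision=4,suppress=True)
A=lambda u,v,z:px2w("top",110+u/5-.4,180+v/5-.4,z)
B=lambda u,v,z:px2w("top",235+u/5-.4,165+v/5-.4,z)
for n,p in dict(fl=A(186,360,.01),bk=A(378,361,.01),sock=A(116,153,.03),rackL=A(40,147,.03),rackR=A(344,171,.03),wc=A(537,288,.028),oc=B(127,430,.028),
 nb=B(282,381,.009),nb0=B(286.5,347,.009),nb1=B(277,414.5,.009),bb=B(476,445,.009),v=B(670,404,.046)).items(): print(n,p)
print("bb corners",*[B(*c,.009)[:2] for c in((432,428),(490,402),(518,465),(465,488))])
pl=[B(460,82,.017),B(607,70,.017),B(635,212,.0377),B(487,225,.0377)];print("plate",*pl)
print([np.linalg.norm(pl[i]-pl[(i+1)%4]) for i in range(4)])
print("stop top",B(470,55,.035),B(615,45,.035))
for n,p in (("valve",[.3,-.5,.03]),):pass
print(R.from_rotvec(sensors.get_tool_rot()).as_matrix())
E
```

```text
fl [0.4287 0.2799 0.01  ]
bk [0.4266 0.1822 0.01  ]
sock [0.5329 0.313  0.03  ]
rackL [0.5366 0.3517 0.03  ]
rackR [0.5217 0.1972 0.03  ]
wc [0.461  0.0998 0.028 ]
oc [ 0.4257 -0.0078  0.028 ]
nb [ 0.45   -0.0881  0.009 ]
nb0 [ 0.4674 -0.091   0.009 ]
nb1 [ 0.433 -0.085  0.009]
bb [ 0.4159 -0.1859  0.009 ]
v [ 0.4332 -0.2756  0.046 ]
bb corners [ 0.4249 -0.1639] [ 0.4376 -0.1941] [ 0.4054 -0.2068] [ 0.3943 -0.1793]
plate [ 0.6031 -0.1851  0.017 ] [ 0.6082 -0.262   0.017 ] [ 0.5303 -0.2664  0.0377] [ 0.525  -0.1913  0.0377]
[np.float64(0.07710014045933594), np.float64(0.08070726015162934), np.float64(0.07530949337001064), np.float64(0.08107952186395535)]
stop top [ 0.6134 -0.1874  0.035 ] [ 0.6174 -0.2621  0.035 ]
[[ 0.9035  0.4285 -0.0007]
 [ 0.4285 -0.9035  0.0013]
 [-0.0001 -0.0015 -1.    ]]
```

```bash
cat >> h.py <<'E'
def down(phi):  # tool down, fingers close along world angle phi
    c,s=np.cos(phi),np.sin(phi);return R.from_matrix(np.array([[-s,c,0],[c,s,0],[0,0,-1.]]))
PY=.067; PO=np.array([.6057,-.2236,.017])
RP=R.from_euler("z",PY)*R.from_euler("y",np.radians(15))   # plate axes in world
def onplate(p): return PO+RP.apply(p)
PLATE=[(RP*down(a)).as_rotvec() for a in(np.pi/2,-np.pi/2)]
E
python3 - <<'E'
from h import *
np.set_printoptions(precision=2,suppress=True)
print(RP.as_matrix()[:,2], px2w("top",243,185.6,.02))
T=dict(valve=([.433,-.276,.02],[0,np.pi/2,np.pi,-np.pi/2]),sock=([.533,.313,.04],[0,np.pi/2,np.pi,-np.pi/2]),fl=([.4287,.28,0],[0,np.pi/2,np.pi,-np.pi/2]),
 bk=([.4266,.1822,0],[0,np.pi/2,np.pi,-np.pi/2]),oc=([.4257,-.0078,.2],[0,np.pi/2,np.pi,-np.pi/2]),wc=([.461,.1,.034],[0,np.pi/2,np.pi,-np.pi/2]),
 bb=([.4157,-.186,0],[.4+np.pi/2,.4-np.pi/2]),nb=([.45,-.088,0],[-.173+np.pi/2,-.173-np.pi/2]))
for n,(p,a) in T.items():
  for f in a: print(n,round(f,2),kin.solve_ik(p,down(f).as_rotvec()))
for r in PLATE: print("plate",kin.solve_ik(onplate([-.022,0,.002]),r),kin.solve_ik(onplate([-.022,0,.15]),r))
E
```

```text
[0.26 0.02 0.97] [0.59 0.03 0.02]
valve 0 [ 0.73  0.44 -0.29  2.04  0.19  0.69  0.31]
valve 1.57 [ 0.91  0.47 -0.52  2.04  0.34  0.72  1.75]
valve 3.14 [ 0.28  0.44  0.24  2.05 -0.17  0.67 -2.51]
valve -1.57 [ 0.51  0.43 -0.03  2.05  0.02  0.67 -1.11]
sock 0 [ 0.13  0.78 -1.05  1.76  0.77  1.07 -1.2 ]
sock 1.57 [ 0.14  0.8  -1.08  1.76  0.8   1.09  0.35]
sock 3.14 [ 0.18  0.85 -1.16  1.76  0.87  1.14  1.88]
sock -1.57 [-0.11  0.62 -0.67  1.77  0.47  0.91 -2.55]
fl 0 [ 0.15  0.7  -1.05  2.04  0.81  0.89 -1.36]
fl 1.57 [ 0.08  0.64 -0.94  2.04  0.71  0.83  0.29]
fl 3.14 [ 0.22  0.77 -1.16  2.04  0.9   0.96  1.72]
fl -1.57 [-0.04  0.57 -0.77  2.04  0.58  0.76 -2.75]
bk 0 [ 0.35  0.62 -1.05  2.15  0.77  0.81 -1.19]
bk 1.57 [ 0.38  0.65 -1.09  2.15  0.8   0.84  0.35]
bk 3.14 [ 0.43  0.69 -1.16  2.15  0.86  0.88  1.88]
bk -1.57 [-0.01  0.45 -0.58  2.16  0.41  0.64 -2.44]
oc 0 [ 0.48  0.04 -0.57  2.07  0.03  1.04 -0.1 ]
oc 1.57 [ 0.61  0.05 -0.71  2.06  0.04  1.04  1.46]
oc 3.14 [-1.7  -0.42  1.36  2.1   0.45  1.18  2.59]
oc -1.57 [ 0.38  0.04 -0.47  2.07  0.02  1.04 -1.67]
wc 0 [ 0.35  0.44 -0.77  2.12  0.45  0.75 -0.72]
wc 1.57 [ 0.48  0.5  -0.95  2.12  0.57  0.8   0.74]
wc 3.14 [ 0.62  0.61 -1.16  2.11  0.74  0.9   2.17]
wc -1.57 [ 0.16  0.39 -0.55  2.12  0.31  0.71 -2.16]
bb 1.97 [ 0.82  0.44 -0.58  2.18  0.4   0.63  1.93]
bb -1.17 [ 0.47  0.39 -0.17  2.18  0.12  0.57 -0.95]
nb 1.4 [ 0.56  0.44 -0.54  2.17  0.38  0.63  1.15]
nb -1.74 [ 0.25  0.39 -0.17  2.18  0.12  0.58 -1.76]
plate [ 0.62  0.76 -0.55  1.55  0.45  1.22  1.57] [ 0.6   0.68 -0.59  1.35  0.39  1.49  1.62]
plate [ 0.3   0.7  -0.07  1.56  0.14  1.14 -1.34] [ 0.29  0.62 -0.09  1.36  0.12  1.42 -1.32]
```

```bash
python3 - <<'E'
from h import *
o=down(0).as_rotvec(); v=np.array([.4332,-.2756])
command_gripper(.06,40)
ctrl.reach([*v,.13],o)
crop("top",295,200,90,75,6,"v1")
print(ctrl.movel([*v,.021],.1,contact_N=6),sensors.get_tool_pos())
print(command_gripper(.02,60),sensors.get_grip_width(),sensors.get_finger_force(),sensors.get_time_s())
ctrl.movel([*v,.16],.15)
print(sensors.get_grip_width(),sensors.get_time_s())
crop("side",150,230,120,100,4,"v2")
E
```

```text
False [ 0.43378613 -0.27594213  0.02162366]
False 0.02791795795916243 59.19210169580765 3.5667
0.027754273026458155 4.6417
```

View pics/v2.png

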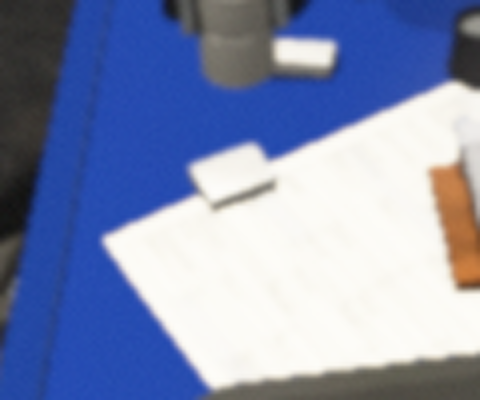

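The side view shows the valve body hanging upright in the gripper at about (237,55), so I'm carrying it to the socket.

```bash
python3 - <<'E'
from h import *
s=np.array([.5329,.313])
for p in([.425,-.1,.16],[.425,.15,.16],[.45,.313,.16],[*s,.16]): ctrl.movel(p,.25)
im=optics.get_image("top");crop("top",100,170,90,75,6,"s1",im)
print(ctrl.movel([*s,.036],.06,contact_N=6),sensors.get_tool_pos(),sensors.get_wrist_force())
print(ctrl.movel([*s,.031],.03,contact_N=6),sensors.get_tool_pos(),sensors.get_wrist_force(),sensors.get_time_s())
crop("top",100,170,90,75,6,"s2")
E
```

```text
False [0.53311194 0.31313677 0.03630683] [ 0.4703272  -0.33636284 -1.63093268]
True [0.53367461 0.31368572 0.03381245] [-0.95760147 -1.02230685  4.84749969] 10.4583
```

```bash
cat >> h.py <<'E'
def pick(p,phi,w,lift=.0025):
    o=down(phi).as_rotvec()
    command_gripper(w,40); ctrl.reach([*p,.10],o); ctrl.movel([*p,.02],.15)
    hit=ctrl.movel([*p,-.012],.03,contact_N=4); z=sensors.get_tool_pos()[2]
    ctrl.movel([*p,z+lift],.05); command_gripper(.005,40)
    z=sensors.get_tool_pos()[2]; print("pick",hit,z,sensors.get_grip_width(),sensors.get_finger_force(),sensors.get_wrist_force()); return z
E
python3 - <<'E'
from h import *
s=np.array([.5329,.313])
command_gripper(.045); ctrl.movel([*s,.14],.15)
crop("top",100,170,90,75,6,"s3")
f=np.array([.4287,.2799]); z=pick(f,0,.045)
ctrl.movel([*f,.12],.2); print(sensors.get_grip_width(),sensors.get_time_s())
E
```

```text
pick True 0.00042415064645449224 0.020945601618394774 39.05531014956068 [ 0.54755824 -0.63077927  1.04834711]
0.0209703988399454 15.2667
```

View pics/s3.png

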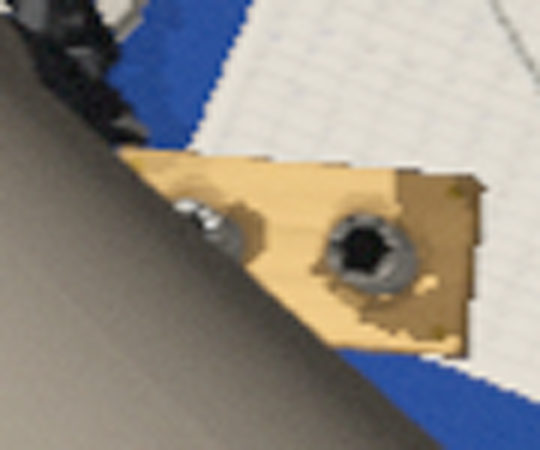

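The valve body is in the socket at (205,225), level with its neighbour, and the flanged ring is gripped. Next are both rings into their cups.

```bash
cat >> h.py <<'E'
def drop(c,phi):
    ctrl.reach([*c,.12],down(phi).as_rotvec()); ctrl.movel([*c,.037],.1,contact_N=5)
    print("drop",sensors.get_tool_pos(),sensors.get_grip_width()); command_gripper(.045); ctrl.wait(.2); ctrl.movel([*c,.14],.2)
E
python3 - <<'E'
from h import *
ctrl.movel([.425,.1,.12],.25)
drop([.4257,-.0078],0)
b=np.array([.4266,.1822]); z=pick(b,0,.045)
ctrl.movel([*b,.12],.2); print(sensors.get_grip_width())
drop([.461,.0998],np.pi/2)
ctrl.movel([.43,-.05,.14],.25)
ctrl.movel([.43,-.25,.2],.25)
im=optics.get_image("top");crop("top",120,190,160,80,5,"c1",im);crop("side",170,160,130,110,5,"c2");print(sensors.get_time_s())
E
```

```text
drop [ 0.42625641 -0.00755191  0.03740637] 0.021166746431668177
pick True 0.0003328874965933225 0.020630386809869575 39.37479432490363 [ 0.06346884 -0.15473141 -0.08235912]
0.02047925330082124
drop [0.46151553 0.10009483 0.03747041] 0.02060694975376394
28.1417
```

View pics/c1.png

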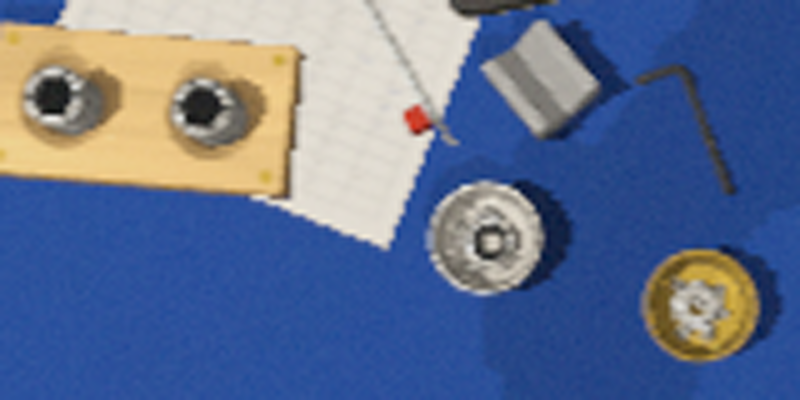

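Both rings lie in their cups: the black-bored ring at (492,240) in the white cup, the flanged ring at (698,305) in the ochre cup. Both valve bodies stand in the rack. Next, the broad block.

```bash
cat >> h.py <<'E'
def place(x,d,h0):
    o=PLATE[1]
    ctrl.reach(onplate([x,0,.12]),o); ctrl.movel(onplate([x,0,h0+d+.012]),.15)
    hit=ctrl.movel(onplate([x,0,h0+d-.006]),.02,contact_N=4)
    print("place",hit,RP.inv().apply(sensors.get_tool_pos()-PO),"expected z",h0+d)
E
python3 - <<'E'
from h import *
b=np.array([.4157,-.186]); d=pick(b,.4-np.pi/2,.05)
ctrl.movel([*b,.12],.2); print(sensors.get_grip_width())
place(-.022,d,0)
crop("side",230,220,120,100,5,"p1");print(sensors.get_time_s())
E
```

```text
pick True -0.0001826644863187933 0.028902476133356936 42.289227364672115 [-0.21845459 -0.61500533  5.12375178]
0.028727594719466492
place True [-2.19718849e-02  1.90657598e-05  3.25229351e-05] expected z -0.0001826644863187933
35.8917
```

View pics/p1.png

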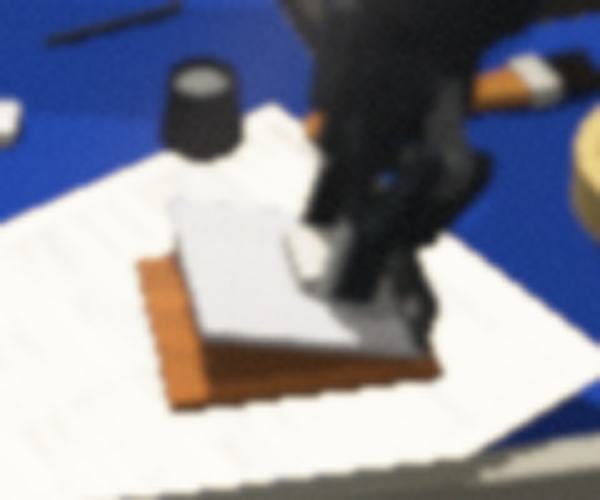

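The contact height matches the plate and the block is flat between the fingers at about (310,250). I'll release it, back off along the normal and look.

```bash
python3 - <<'E'
from h import *
command_gripper(.05); ctrl.movel(onplate([-.022,0,.12]),.15)
ctrl.reach([.45,-.05,.15],down(-.173-np.pi/2).as_rotvec())
crop("top",310,165,70,60,8,"p2");crop("side",230,220,120,100,5,"p3");print(sensors.get_time_s())
E
```

```text
38.25
```

View pics/p2.png

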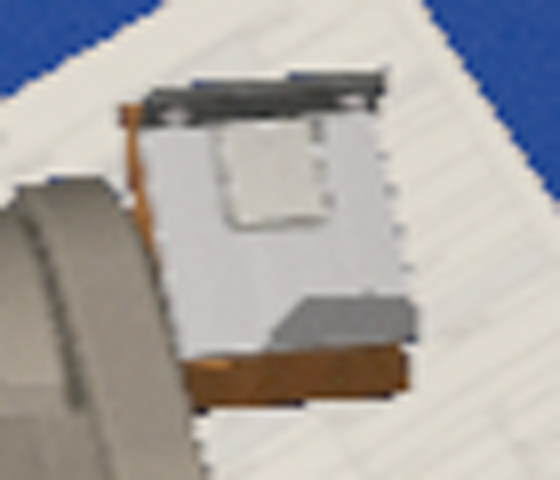

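View pics/p3.png

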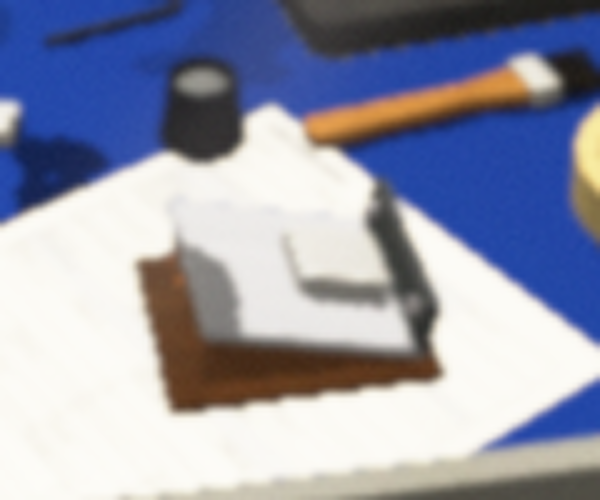

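The broad block lies flat and square near the stop: p2 corners (220,122), (318,120), (327,218) and (232,226). I'll check that in the plate frame, then place the narrow block.

```bash
python3 - <<'E'
from h import *
c=optics.camera_info("top");P=np.array(c["pose"])
def pl(u,v,z):
    d=RP.inv().apply(P[:3,:3]@np.linalg.solve(c["mtx"],[310+u/8-.44,165+v/8-.44,1])); o=RP.inv().apply(P[:3,3]-PO)
    return (o+d*(z-o[2])/d[2])[:2]*1000
q=np.array([pl(*k,.009) for k in((220,122),(318,120),(327,218),(232,226))]);print(q,q.mean(0), pl(225,120,0))
n=np.array([.45,-.088]); d=pick(n,-.173-np.pi/2,.04)
ctrl.movel([*n,.14],.2); print(sensors.get_grip_width())
ctrl.movel([.45,-.2,.16],.25)
place(-.021,d,.009)
crop("side",230,220,120,100,5,"n1");print(sensors.get_time_s())
E
```

```text
[[ -3.46156938  13.31097503]
 [ -5.62446358 -18.14450647]
 [-40.42354463 -14.75079374]
 [-40.47536763  15.68991985]] [-22.4962363   -0.97360133] [1.50792914 9.30952516]
pick True 0.0010215122416026706 0.019154149299010145 39.6989107131958 [-0.26944447 -0.22171911  0.63152425]
0.018676830055887817
place True [-2.09876524e-02  3.58944803e-05  1.02150224e-02] expected z 0.01002151224160267
44.4917
```

View pics/n1.png

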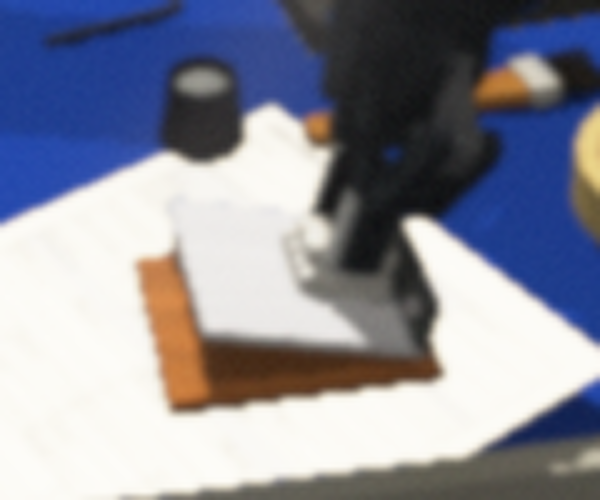

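The narrow block touched at 10.2 mm against 10.0 mm expected, and sits on the broad one at about (310,245). Releasing and checking.

```bash
python3 - <<'E'
from h import *
command_gripper(.04); ctrl.movel(onplate([-.021,0,.13]),.15)
ctrl.reach([.43,-.05,.2],down(-np.pi/2).as_rotvec()); ctrl.wait(.3)
a=optics.get_image("top")[165:225,310:370];b=optics.get_image("side")[225:285,270:330]
cv2.imwrite("pics/n2.png",cv2.resize(np.hstack([a,b])[:,:,::-1],(800,400),interpolation=cv2.INTER_CUBIC));print(sensors.get_time_s())
E
```

```text
47.225
```

View pics/n2.png

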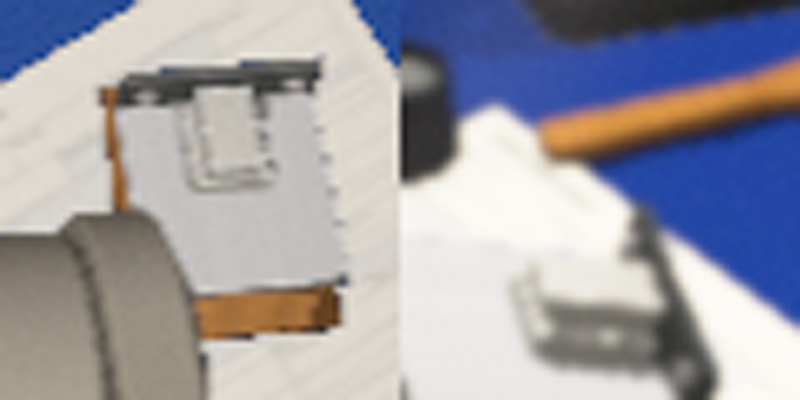

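The narrow block lies flat and square on the broad one, with its top at (230,130) and its far end at the stop. The broad block hasn't moved, so I'm handing in.

```bash
python3 -c "
from cell import *
print(finish_job())"
```

```text
the job is handed in; nothing more can be done
None
```

I handed the job in at about 47 s, and the pictures show the valve body in its socket, each ring in its cup with both cups standing, and the two blocks stacked square at the backstop; no verdict was returned.

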